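# Clamp the printed bracket in the quick vise

## Robot

A 6-joint arm with a two-finger parallel gripper is mounted at the origin on the work surface. World frame = base frame: x ahead of the robot, y to its left, z up, the work surface at z = 0. Lengths are in m, angles in rad, forces in N, time in s.
With the tool pointing down it reaches from about 0.275 to 0.825 m from the base axis. Payload 4.9 kg.
Tool frame: the origin (TCP) lies between the finger pads; the fingertips stand 19 mm ahead of it and the grasp point (between the pads) is the TCP; z points along the fingers, y is the line along which they close (so a half turn about z gives the same grasp; the last joint's range is limited). The gripper opens to 85 mm and grips with 20 to 120 N. Pads are 22 mm wide; open, the fingers measure 114 mm over their backs; the gripper's body (76 mm by 85 mm) begins 54 mm behind the grasp point. The pads swing forward as they close: fully open they stand 13 mm farther back than shut.
Start: joints at [-1.413, 0.326, -0.193, 1.052, 0, 1.437], TCP at [0.158, -0.527, 0.25] pointing down, gripper open.
Joint ranges: [-2.65, 2.65], [-0.97, 1.79], [-1.3, 1.35], [-1.93, 2.1], [-1.47, 1.37], [-3.14, 3.14]. Speed limits (rad/s): [2.57, 2.57, 3.14, 3.14, 3.14, 3.14].

## Interface

Orientations are given as a rotation vector (axis times angle).
In Python, from plant import * gives the robot as it stands.
- The arm moves only by the tool step_arm, never from a script. Its argument "series" is a list of rows, each a list of 5 numbers: the finger opening in mm, from 0 to 85.4, then the shift along the tool's x, y, z in mm, then the turn about the tool's z in rad. A call has 1 to 5 rows; each row is the pose to reach, as a shift and turn from the pose commanded when the call began, along the tool's axes at that moment; what a row does not reach only later rows make up. A row lasts 1/12 s, in which the tool goes at most 41.7 mm and 7.16 degrees, less where a joint would pass 70% of its speed; a pose out of reach is approached as far as the arm can. A call with a gripper value outside its range is refused whole. The fingers move at their own pace and stop on an object; "grip_force" is the grip in N (left out, the last holds). Time passes only in rows, so rows that repeat a pose let the fingers close. It gives the time, the measured TCP pose, the force, the opening and the grip force at its end, in the units of the state.
- sense(): the state, without advancing time (a new reading comes with each control period).
- read_camera(name): name is "scene" or "top" or "wrist"; returns the picture (400x640x3 uint8, red, green, blue); there is no depth.
- camera_model(name): a dict with "K" (3x3 intrinsics, pixels), "position" and "attitude" of the camera in the world. Camera axes: x right, y down, z forward; pixel columns grow to the right and rows downward; lengths in m; the calibration is good to about 2 mm. A picture is of the moment at which its call begins: read the wrist's pose just before it. camera_model takes no time and is no camera call; for the wrist camera it gives the pose at the moment of the call.
- finish_job(): hands the job in; it is judged then, once.
Trained networks look in the newest picture that a camera, given by its name, has taken for a name from the list of things; names that differ only in an ending like _2 or _b are one class to them, and where a whole thing is asked for, a point or a joint stands for the part that bears it (a point fixed in the world has none). Each returns a list of dicts, best first, with "score" (0 to 1); they miss things now and then, are a little off and sometimes report something else, mostly with a low value. They report only what shows in the picture. A call takes as long as a camera call. They do not tell look-alikes from the thing itself.
- search_frame(query, camera): "point" ([column, row] as shares, 0 to 1, of the picture: columns of its width, rows of its height, amid what is visible of it).
- spot_point(query, camera): "point" ([column, row] as shares, 0 to 1, of the picture: columns of its width, rows of its height: a listed point, or the origin of a listed thing).
The state is a dict: "t": time; "joint_pos": joint angles; "qvel": joint speeds; "tau": joint torques, N m; "eef_pos": TCP position; "tool_rot": TCP orientation; "wrist_force": force on the tool from outside, world axes, zero at the start; "torque": the same for the moment, N m; "gripper_width": opening from 0.0 (shut) to 1.0 (fully open); "gripper_force": force on a finger pad.
Only numpy, scipy, OpenCV 4.12 (cv2) and the standard library are available. Lean on these libraries where they do the work, as an engineer would, in place of code of your own. Each camera call takes 0.05 s, during which the arm holds its last target. There are 200 camera calls.

## Task

Two identical blue vises stand on the bench. Crank the handle of the vise in which the orange printed bracket stands, clockwise seen from above, until its jaw has slid up to the bracket and closed it firmly against the fixed jaw, then let go of the handle. The bracket stays sitting flat in the vise, and the other vise (with the green part) stays open.

Things in the scene. Friction and masses are not known exactly. Their poses are not given: they have to be found in the camera images.
- crank (a joint): Turn (rad) of the crank of the vise that holds the orange bracket, about an upright shaft; grows clockwise seen from above, sliding the jaw 12 mm per rad towards the fixed jaw. 0 = open (jaws 64 mm apart); starts at 0 to 0.5; at 2.0 the jaws are 40 mm apart, shut on the bracket, and it goes firm. Needs about 2 N at the knob until then; stays where it is left.
- knob (a point): Grip point on that crank's black, upright, freely spinning round knob: 20 mm diameter, 45 mm tall (28 mm below to 17 mm above this point), 121 mm above the bench. Its x axis points level along the crank arm away from the shaft: the shaft axis is 70 mm from here along -x. z up. All else of the vise (fixed to the bench, blue, 226 x 76 mm, jaw tops 64 mm high) is below 93 mm.
- bracket_mid (a point): Centre of the orange printed bracket, a loose block 40 mm (its x, between the jaws) x 60 mm (y) x 40 mm (z) with a low round boss on top, standing loose on the bed of the vise, which is 30 mm above the bench, so this point is 50 mm above the bench. z is up.
- spare_crank (a joint): Turn of the crank of the other, identical vise (the one holding the dark-slotted green part), rad, same sense; starts between 0 and 0.5. To be left open.
Not all that is in view belongs to the job. Of the things that look like the part that bears bracket_mid, the largest one is meant. What is shaped like the part that bears crank but pink is not meant.

How it is judged:
At the end, for the whole second after the job is handed in: The crank of the orange bracket's vise is at rest between 1.85 and 2.35 rad (jaws closed on the 40 mm bracket, within about 2 mm), the bracket sits on the vise bed (its centre 50 mm above the bench, within 6 mm) and level within 10 degrees, and the other vise's crank is below 1.0 rad (value of joint crank between 1.85 and 2.35 rad and velocity of joint crank between -0.1 and 0.1 rad/s and height (world z) of bracket_mid between 0.044 and 0.056 m and angle between bracket_mid's own z axis and vertical below 0.17 rad and value of joint spare_crank below 1 rad); the robot touches nothing.
It fails at once if the other vise is cranked towards shut (its crank passes 1.0 rad) (value of joint spare_crank above 1 rad).
It fails at once if the bracket is lifted or knocked out of the vise (its centre leaves the band 30 to 75 mm above the bench) (height (world z) of bracket_mid above 0.075 m or height (world z) of bracket_mid below 0.03 m).
It also fails if it takes over 37 s, if anything falls off the work surface, if the arm or the gripper's body presses on something with over 40 N, if the wrist force passes 120 N, or if a joint passes its speed limit or range.

## Working session

There is one attempt and no reset: what is moved stays moved. The work goes in short steps, Python scripts to look and compute and a tool call to move; the robot and the scene stay as the last step left them, time stands still between calls to the robot, and variables do not carry over. Pictures are saved under pics/ and viewed, at most 10 in all, crops included, and the job is handed in when it is done.

Besides the shell and the picture viewer there is one more tool, called by a JSON object that holds its "method" and its "body", one argument or row to a line. step_arm: Moves the arm, as the interface text tells. Its arguments: {"type":"object","properties":{"series":{"type":"array","items":{"type":"array","items":{"type":"number"}}},"grip_force":{"type":"number"}},"required":["series"]}

```bash
mkdir -p pics; cat > h.py <<'E'
from plant import *
import numpy as np, cv2
from scipy.spatial.transform import Rotation as R
def cam(n):
    m=camera_model(n);A=np.array(m["attitude"],float)
    A=A if A.shape==(3,3) else (R.from_rotvec(A).as_matrix() if A.size==3 else R.from_quat(A).as_matrix())
    return np.array(m["K"]),np.array(m["position"]),A
def at(n,u,v,z):
    K,p,A=cam(n);d=A@np.linalg.solve(K,[u,v,1]);return p+d*(z-p[2])/d[2]
def px(n,P):
    K,p,A=cam(n);q=K@(A.T@(np.array(P)-p));return q[:2]/q[2]
def save(n,f):
    im=read_camera(n);cv2.imwrite(f,im[:,:,::-1]);return im
E
python3 - <<'E'
from h import *
print(camera_model("top"));print(camera_model("scene"));print(sense())
for n in("top","scene"):
    im=save(n,f"pics/{n}0.png")
    for q,z in(("knob",.121),("bracket_mid",.05)):
        for r in spot_point(q,n): 
            u=r["point"][0]*640;v=r["point"][1]*400;print(n,q,round(r["score"],2),round(u),round(v),at(n,u,v,z).round(3))
E
```

```text
{'K': array([[480.20051352,   0.        , 314.34620538],
       [  0.        , 480.20051352, 193.03235454],
       [  0.        ,   0.        ,   1.        ]]), 'position': array([0.46156459, 0.04429485, 1.42530777]), 'attitude': array([-2.14280976,  2.16785244, -0.11280411])}
{'K': array([[472.69463973,   0.        , 334.41303894],
       [  0.        , 472.69463973, 203.75256396],
       [  0.        ,   0.        ,   1.        ]]), 'position': array([1.30816189, 0.40689045, 1.10094184]), 'attitude': array([-1.36132093, -2.33294428,  0.76794943])}
{'t': 0.0, 'joint_pos': array([-1.41320732e+00,  3.26937172e-01, -1.93598110e-01,  1.05200723e+00,
       -1.15698972e-06,  1.43656968e+00]), 'qvel': array([-0.001704  ,  0.00093384, -0.00043429, -0.00108258, -0.00090888,
       -0.00046803]), 'tau': array([-1.15916930e-03, -4.43393826e+01,  2.62440509e+01,  1.55819475e-02,
       -1.76462813e-04,  3.21851239e-06]), 'eef_pos': array([ 0.15813843, -0.52619143,  0.24950007]), 'tool_rot': array([-3.10648360e+00, -4.56504404e-01,  3.38381210e-05]), 'wrist_force': array([-0.3532038 ,  0.34560412,  0.53712095]), 'torque': array([-0.01428482,  0.04912792,  0.0448876 ]), 'gripper_force': 0.0, 'gripper_width': 1.0019215640239114}
top knob 0.73 278 233 [0.508 0.159 0.121]
top knob 0.67 189 219 [0.549 0.403 0.121]
top bracket_mid 0.71 255 190 [0.634 0.231 0.05 ]
top bracket_mid 0.53 301 192 [0.626 0.1   0.05 ]
top bracket_mid 0.44 246 147 [0.76  0.257 0.05 ]
scene knob 0.71 474 227 [0.549 0.401 0.121]
scene knob 0.52 396 181 [0.508 0.167 0.121]
scene bracket_mid 0.78 393 239 [0.636 0.226 0.05 ]
scene bracket_mid 0.78 378 290 [0.789 0.256 0.05 ]
scene bracket_mid 0.76 350 226 [0.656 0.108 0.05 ]
```

```bash
python3 - <<'E'
import cv2
a=cv2.imread("pics/top0.png")[100:300,130:390];b=cv2.imread("pics/scene0.png")[120:340,260:540]
cv2.imwrite("pics/topc.png",cv2.resize(a,None,fx=3,fy=3,interpolation=2)[:600,:])
cv2.imwrite("pics/scenec.png",cv2.resize(b,None,fx=2.7,fy=2.7,interpolation=2))
E
```

```text
(no output)
```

View pics/topc.png

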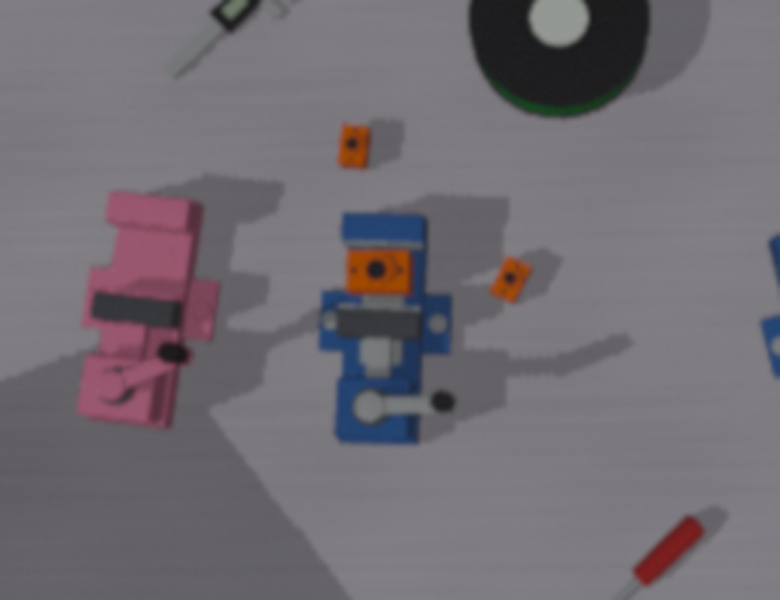

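View pics/scenec.png

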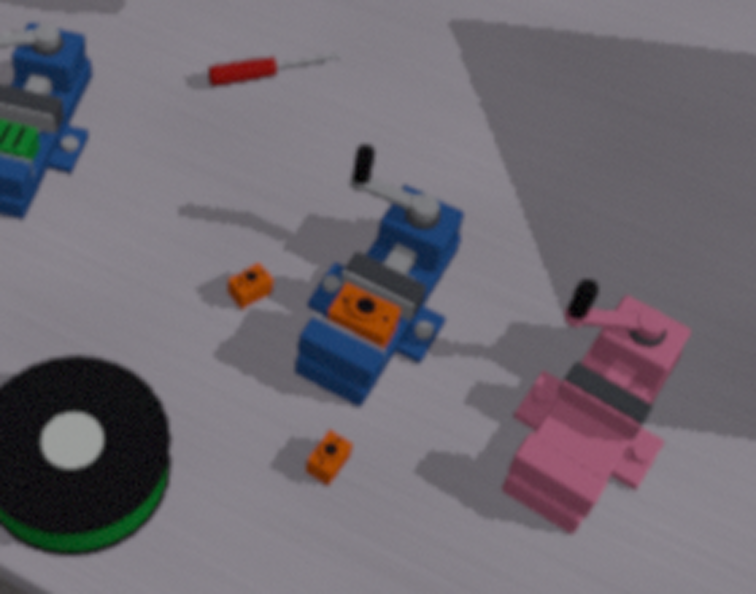

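The knob candidates in the top picture are the blue vise with the bracket (278,233), the pink vise (189,219), and the second blue vise with the green part at the right edge of the crop. In the crops, the large orange bracket (255,190) stands in the middle blue vise. The small orange blocks at (301,192) and (246,147) are decoys. So the knob at (278,233) is the one meant. Next I'll triangulate it and the shaft.

```bash
python3 - <<'E'
from h import *
def tri(a,b):
    M=[];y=[]
    for n,(u,v) in(("top",a),("scene",b)):
        K,p,A=cam(n);d=A@np.linalg.solve(K,[u,v,1]);d/=np.linalg.norm(d);P=np.eye(3)-np.outer(d,d);M.append(P);y.append(P@p)
    return np.linalg.solve(sum(M),sum(y))
print("knob",tri((278,233.3),(395.5,181)))
for z in(.09,.1): print("shaft",at("top",130+370/3,100+406/3,z),at("scene",260+424/2.7,120+209/2.7,z))
print("knobtop",at("top",130+443/3,100+401/3,.138), at("scene",260+365/2.7,120+150/2.7,.138))
# vise axis and jaws
for nm,c in dict(jawfixL=(343,244),jawfixR=(423,248),movL=(337,310),movR=(421,312)).items(): print(nm,at("top",130+c[0]/3,100+c[1]/3,.064))
print(R.from_rotvec(sense()["tool_rot"]).as_matrix().round(3))
E
```

```text
knob [0.50559066 0.16181003 0.11464345]
shaft [0.50233681 0.23058874 0.09      ] [0.5081013  0.23265381 0.09      ]
shaft [0.50203147 0.2291936  0.1       ] [0.51601531 0.23437732 0.1       ]
knobtop [0.50458276 0.1586973  0.138     ] [0.50693354 0.16079424 0.138     ]
jawfixL [0.65778997 0.26068685 0.064     ]
jawfixR [0.65295919 0.18411069 0.064     ]
movL [0.59447509 0.2660129  0.064     ]
movR [0.59159855 0.18603316 0.064     ]
[[ 0.958  0.288 -0.   ]
 [ 0.288 -0.958  0.001]
 [ 0.    -0.001 -1.   ]]
```

{"method": "step_arm", "body": {
  "series": [
    [85,27,-29,0,0],
    [85,55,-58,0,0],
    [85,82,-87,0,0],
    [85,110,-116,0,0],
    [85,138,-145,0,0]
  ],
  "grip_force": 40
}}

```text
t: 0.72
eef_pos: [0.249, -0.3465, 0.2502]
tool_rot: [-3.108, -0.455, -0.0]
wrist_force: [1.2, 0.4, 0.4]
gripper_width: 0.993
gripper_force: 0.0
```

{"method": "step_arm", "body": {
  "series": [
    [85,27,-29,0,0],
    [85,55,-58,0,0],
    [85,82,-87,0,0],
    [85,110,-116,0,0],
    [85,138,-145,0,0]
  ]
}}

```text
t: 1.13
eef_pos: [0.3395, -0.1679, 0.2506]
tool_rot: [3.108, 0.455, 0.001]
wrist_force: [0.6, -0.0, -0.9]
gripper_width: 0.995
gripper_force: 0.0
```

{"method": "step_arm", "body": {
  "series": [
    [85,27,-29,0,0],
    [85,55,-58,0,0],
    [85,82,-87,0,0],
    [85,110,-116,0,0],
    [85,138,-145,0,0]
  ]
}}

```text
t: 1.55
eef_pos: [0.4301, 0.011, 0.2506]
tool_rot: [3.108, 0.457, 0.001]
wrist_force: [0.8, -0.3, 0.0]
gripper_width: 0.995
gripper_force: 0.0
```

{"method": "step_arm", "body": {
  "series": [
    [85,28,-29,0,0],
    [85,56,-58,0,0],
    [85,84,-87,0,0],
    [85,117,-121,0,0],
    [85,117,-121,0,0]
  ]
}}

```text
t: 1.97
eef_pos: [0.5092, 0.1636, 0.2501]
tool_rot: [-3.105, -0.465, -0.004]
wrist_force: [0.1, -0.8, 0.0]
gripper_width: 0.994
gripper_force: 0.0
```

```bash
python3 - <<'E'
from h import *
s=sense();print(s["eef_pos"],s["tool_rot"])
im=save("wrist","pics/w0.png")
for r in spot_point("knob","wrist"):
    u=r["point"][0]*640;v=r["point"][1]*400;print(r["score"],u,v,at("wrist",u,v,.121))
print(px("wrist",[.506,.16,.121]),px("wrist",[.506,.16,.138]),px("wrist",[.505,.23,.09]),cam("wrist"))
E
```

```text
[0.50924505 0.16362726 0.25009871] [-3.10479192 -0.46507012 -0.0041335 ]
0.82 33.984 58.720000000000006 [0.55014193 0.40047466 0.121     ]
0.71 321.216 197.6 [0.50792656 0.1569389  0.121     ]
[317.23146345 198.64485542] [317.22753219 204.57306213] [246.86978922 169.94109691] (array([[300.80449617,   0.        , 317.43169305],
       [  0.        , 300.80449617, 200.38830291],
       [  0.        ,   0.        ,   1.        ]]), array([0.57836527, 0.18189985, 0.37356731]), array([[ 2.90449988e-01, -9.15130000e-01, -2.79599512e-01],
       [-9.56890069e-01, -2.77637959e-01, -8.53144690e-02],
       [ 4.46392198e-04,  2.92325583e-01, -9.56318752e-01]]))
```

View pics/w0.png

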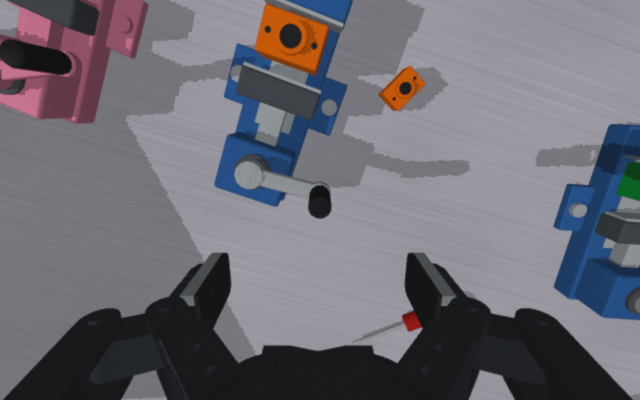

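The wrist view shows the bracket's blue vise, with its knob at (320,200) with the top at (320,207), and its shaft cap at (249,172). The pink vise is at upper left and the green part's vise is on the right.

```bash
python3 - <<'E'
from h import *
print(at("wrist",320,207.5,.138),at("wrist",320,200,.121),at("wrist",249,172,.09),at("wrist",249,172,.098))
im=read_camera("wrist").astype(int).max(2)
m=((im<60)*255).astype(np.uint8)[160:230,290:345];ys,xs=np.nonzero(m);print(xs.min()+290,xs.max()+290,ys.min()+160,ys.max()+160,xs.mean()+290)
print(px("wrist",[.506,.159,.093]),sense()["eef_pos"])
E
```

```text
[0.5042377  0.15707568 0.138     ] [0.50551741 0.1573145  0.121     ] [0.50363827 0.22759753 0.09      ] [0.50574647 0.22630831 0.098     ]
306 326 182 213 316.13253012048193
[317.08993176 189.42613794] [0.50635956 0.15870581 0.24978492]
```

{"method": "step_arm", "body": {
  "series": [
    [60,0,1,35,0],
    [60,0,1,70,0],
    [60,0,1,105,0],
    [60,0,1,126,0],
    [60,0,1,126,0]
  ]
}}

```text
t: 2.53
eef_pos: [0.5028, 0.1551, 0.1202]
tool_rot: [3.108, 0.453, -0.014]
wrist_force: [-1.2, -0.7, -0.6]
gripper_width: 0.704
gripper_force: 0.0
```

{"method": "step_arm", "body": {
  "series": [
    [40,0,0,0,0],
    [30,0,0,0,0],
    [25,0,0,0,0],
    [15,0,0,0,0],
    [15,0,0,0,0]
  ]
}}

```text
t: 2.95
eef_pos: [0.5083, 0.1604, 0.1269]
tool_rot: [-3.101, -0.458, -0.007]
wrist_force: [-1.7, 8.3, 2.9]
gripper_width: 0.219
gripper_force: 38.9
```

{"method": "step_arm", "body": {
  "series": [
    [15,0,0,0,0],
    [15,0,0,0,0],
    [15,0,0,0,0],
    [15,0,0,0,0]
  ]
}}

```text
t: 3.28
eef_pos: [0.5083, 0.1604, 0.1269]
tool_rot: [-3.101, -0.459, -0.007]
wrist_force: [-1.9, 9.6, 3.6]
gripper_width: 0.221
gripper_force: 38.9
```

```bash
python3 - <<'E'
from h import *
s=sense();print(s)
save("wrist","pics/w1.png")
E
```

```text
{'t': 3.2833, 'joint_pos': array([ 0.16373592,  0.40873911, -0.41580691,  0.74157826,  0.00644475,
        3.01175846]), 'qvel': array([-2.30126846e-04,  2.17576714e-04,  1.09224566e-03,  5.46035773e-05,
       -8.81039064e-04, -5.88371894e-05]), 'tau': array([-4.54060569e+00, -4.29725504e+01,  2.14216268e+01, -1.87354577e-01,
       -2.43880056e+00,  1.48946856e-02]), 'eef_pos': array([0.5083298 , 0.16044047, 0.1269128 ]), 'tool_rot': array([-3.10134486, -0.4585528 , -0.0071513 ]), 'wrist_force': array([-1.85185173,  9.5825642 ,  3.56227039]), 'torque': array([1.64153922, 0.35503621, 0.02129385]), 'gripper_force': 38.92634153366089, 'gripper_width': 0.22145600331494675}
```

View pics/w1.png

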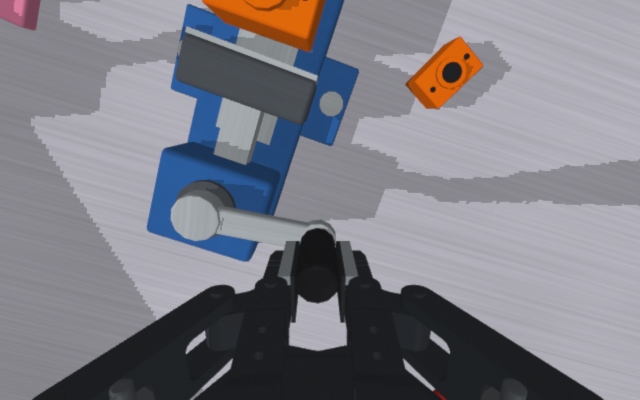

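Gripped: the fingers stand at about 19 mm on the 20 mm knob, with the shaft cap at (196,218) in the picture. Joint 6 is near its limit, so I'll turn the tool in the negative sense while cranking. First I'll refine the shaft centre.

```bash
python3 - <<'E'
from h import *
for z in(.085,.09,.095,.1): print(z,at("wrist",196,218,z))
K,p,A=cam("wrist");print(px("wrist",[.5083,.1604,.138]),px("wrist",[.5083,.1604,.093]))
M=R.from_rotvec(sense()["tool_rot"]).as_matrix()[:2,:2]
# plan in tool axes per call (tool yaw changes -0.08/call)
S=np.array([.505,.2295]);k0=np.array([.5075,.159]);a0=np.arctan2(*(k0-S)[::-1]);print(np.linalg.norm(k0-S),a0)
r=.07;yaw0=np.arctan2(M[1,0],M[0,0]);n=0.30;turn=-.08
for c in range(8):
    y=yaw0-c*turn   # turn + about tool z (down) lowers world yaw
    X=np.array([np.cos(y),np.sin(y)]);Y=np.array([np.sin(y),-np.cos(y)])
    b=a0-c*n;P=lambda t:S+r*np.array([np.cos(t),np.sin(t)])
    print(c,P(b-n).round(4),[[round(1e3*(P(b-n*i/5)-P(b))@X,1),round(1e3*(P(b-n*i/5)-P(b))@Y,1)] for i in range(1,6)])
E
```

```text
0.085 [0.50018743 0.23303575 0.085     ]
0.09 [0.50256264 0.23147927 0.09      ]
0.095 [0.50493786 0.2299228  0.095     ]
0.1 [0.50731308 0.22836632 0.1       ]
[317.79304533 289.34734553] [318.12775581 244.68663988]
0.07054431231502652 -1.5353501865361827
0 [0.4867 0.1619] [[np.float64(-4.0), np.float64(-1.2)], [np.float64(-8.0), np.float64(-2.6)], [np.float64(-11.8), np.float64(-4.3)], [np.float64(-15.6), np.float64(-6.2)], [np.float64(-19.2), np.float64(-8.3)]]
1 [0.4675 0.1704] [[np.float64(-3.3), np.float64(-2.6)], [np.float64(-6.4), np.float64(-5.4)], [np.float64(-9.4), np.float64(-8.4)], [np.float64(-12.2), np.float64(-11.5)], [np.float64(-14.8), np.float64(-14.8)]]
2 [0.4517 0.1841] [[np.float64(-2.1), np.float64(-3.6)], [np.float64(-4.0), np.float64(-7.4)], [np.float64(-5.6), np.float64(-11.3)], [np.float64(-7.0), np.float64(-15.2)], [np.float64(-8.2), np.float64(-19.2)]]
3 [0.4407 0.2018] [[np.float64(-0.6), np.float64(-4.2)], [np.float64(-0.9), np.float64(-8.3)], [np.float64(-1.0), np.float64(-12.5)], [np.float64(-0.9), np.float64(-16.7)], [np.float64(-0.5), np.float64(-20.9)]]
4 [0.4354 0.2221] [[np.float64(1.0), np.float64(-4.1)], [np.float64(2.2), np.float64(-8.1)], [np.float64(3.7), np.float64(-12.0)], [np.float64(5.4), np.float64(-15.9)], [np.float64(7.3), np.float64(-19.6)]]
5 [0.4363 0.243 ] [[np.float64(2.4), np.float64(-3.4)], [np.float64(5.1), np.float64(-6.7)], [np.float64(7.9), np.float64(-9.8)], [np.float64(10.9), np.float64(-12.7)], [np.float64(14.1), np.float64(-15.5)]]
6 [0.4434 0.2627] [[np.float64(3.5), np.float64(-2.3)], [np.float64(7.2), np.float64(-4.3)], [np.float64(11.0), np.float64(-6.2)], [np.float64(14.8), np.float64(-7.8)], [np.float64(18.8), np.float64(-9.2)]]
7 [0.4559 0.2794] [[np.float64(4.1), np.float64(-0.8)], [np.float64(8.3), np.float64(-1.4)], [np.float64(12.5), np.float64(-1.7)], [np.float64(16.7), np.float64(-1.7)], [np.float64(20.9), np.float64(-1.5)]]
```

{"method": "step_arm", "body": {
  "series": [
    [15,-4,-1,0,-0.016],
    [15,-8,-2.5,0,-0.032],
    [15,-12,-4,0,-0.048],
    [15,-15.5,-6,0,-0.064],
    [15,-19,-8,0,-0.08]
  ]
}}

```text
t: 3.75
eef_pos: [0.4894, 0.1614, 0.127]
tool_rot: [-3.084, -0.583, -0.012]
wrist_force: [2.4, 3.5, 0.3]
gripper_width: 0.222
gripper_force: 39.0
```

{"method": "step_arm", "body": {
  "series": [
    [15,-3.5,-2.5,0,-0.016],
    [15,-6.5,-5.5,0,-0.032],
    [15,-9.5,-8.5,0,-0.048],
    [15,-12,-11.5,0,-0.064],
    [15,-15,-15,0,-0.08]
  ]
}}

```text
t: 4.17
eef_pos: [0.4697, 0.1682, 0.1268]
tool_rot: [3.06, 0.704, 0.009]
wrist_force: [1.6, -1.1, 8.7]
gripper_width: 0.224
gripper_force: 39.9
```

{"method": "step_arm", "body": {
  "series": [
    [15,-2,-3.5,0,-0.016],
    [15,-4,-7.5,0,-0.032],
    [15,-5.5,-11.5,0,-0.048],
    [15,-7,-15,0,-0.064],
    [15,-8,-19,0,-0.08]
  ]
}}

```text
t: 4.58
eef_pos: [0.453, 0.1806, 0.1267]
tool_rot: [3.027, 0.824, 0.005]
wrist_force: [-2.1, -4.4, 14.0]
gripper_width: 0.224
gripper_force: 40.5
```

{"method": "step_arm", "body": {
  "series": [
    [15,-0.5,-4,0,-0.016],
    [15,-1,-8.5,0,-0.032],
    [15,-1,-12.5,0,-0.048],
    [15,-1,-16.5,0,-0.064],
    [15,-0.5,-21,0,-0.08]
  ]
}}

```text
t: 5.0
eef_pos: [0.4402, 0.198, 0.1266]
tool_rot: [2.992, 0.945, -0.0]
wrist_force: [-6.4, -5.7, 20.2]
gripper_width: 0.216
gripper_force: 40.8
```

{"method": "step_arm", "body": {
  "series": [
    [15,1,-4,0,-0.016],
    [15,2,-8,0,-0.032],
    [15,3.5,-12,0,-0.048],
    [15,5.5,-16,0,-0.064],
    [15,7.5,-19.5,0,-0.08]
  ]
}}

```text
t: 5.42
eef_pos: [0.4335, 0.2189, 0.1265]
tool_rot: [2.953, 1.066, -0.004]
wrist_force: [-10.7, -4.9, 24.0]
gripper_width: 0.22
gripper_force: 41.4
```

```bash
python3 - <<'E'
from h import *
s=sense();print(s["joint_pos"].round(3),s["wrist_force"],s["eef_pos"])
im=save("top","pics/t1.png")[100:300,180:380,::-1]
cv2.imwrite("pics/t1c.png",cv2.resize(np.ascontiguousarray(im),None,fx=3,fy=3,interpolation=2))
E
```

```text
[ 3.160e-01  3.380e-01 -5.290e-01  7.060e-01 -2.000e-03  2.765e+00] [-10.72190067  -4.85248542  23.99848189] [0.43352107 0.21886916 0.12652866]
```

View pics/t1c.png

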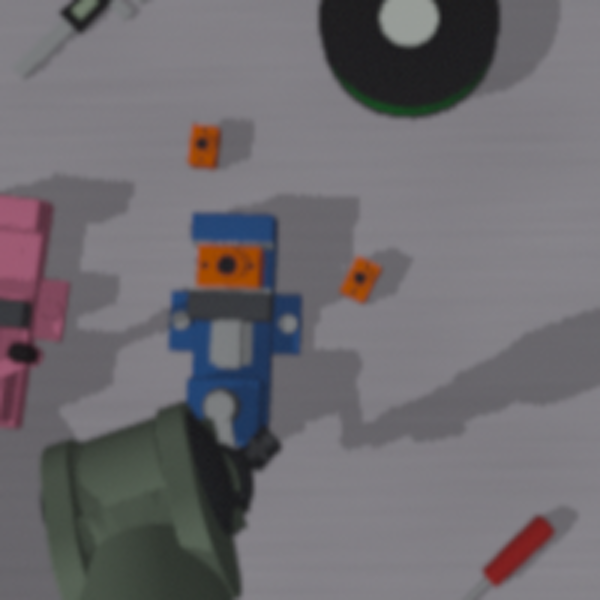

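The jaw has slid almost up to the bracket, which still sits square in the vise at crop (228,265). I'll carry on in smaller steps, easing off the vertical load.

{"method": "step_arm", "body": {
  "series": [
    [15,1.5,-3,-1,-0.016],
    [15,4,-6.5,-2,-0.032],
    [15,7,-10,-3,-0.048]
  ]
}}

```text
t: 5.72
eef_pos: [0.4326, 0.231, 0.1273]
tool_rot: [2.927, 1.136, -0.006]
wrist_force: [-2.3, -2.8, -6.1]
gripper_width: 0.221
gripper_force: 39.2
```

{"method": "step_arm", "body": {
  "series": [
    [15,2.5,-3,0,-0.016],
    [15,5.5,-6,0,-0.032]
  ]
}}

```text
t: 5.88
eef_pos: [0.4334, 0.2401, 0.1271]
tool_rot: [-2.91, -1.184, 0.004]
wrist_force: [-4.3, -2.0, 1.6]
gripper_width: 0.222
gripper_force: 39.6
```

```bash
python3 - <<'E'
from h import *
p=sense()["eef_pos"][:2]
for S in([.505,.2295],[.504,.2285]):
  f=lambda q:np.arctan2(*(np.array(q)-S)[::-1])
  print((f([.5075,.159])-f(p))%6.283,np.linalg.norm(p-S))
im=save("top","pics/t2.png")[165:235,225:290,::-1]
cv2.imwrite("pics/t2c.png",cv2.resize(np.ascontiguousarray(im),None,fx=8,fy=8,interpolation=2))
E
```

```text
1.753470518578788 0.07242279225059604
1.7842109703889735 0.07158953225124778
```

View pics/t2c.png

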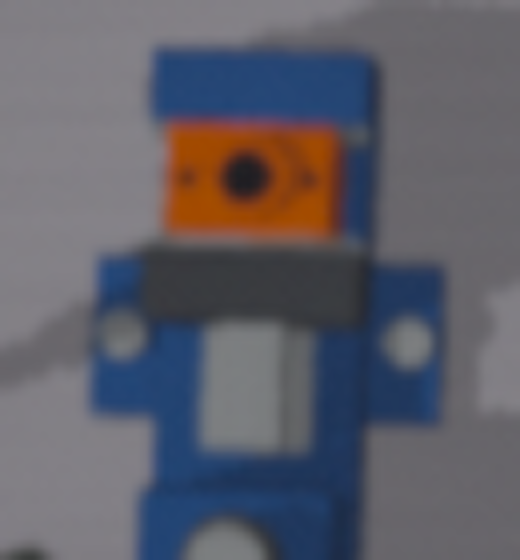

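The jaws are almost touching the bracket and the tangential force is still low, so it isn't firm yet. I'll keep going until it is.

{"method": "step_arm", "body": {
  "series": [
    [15,3,-3,0,-0.016],
    [15,6,-5.5,0,-0.032]
  ]
}}

```text
t: 6.1
eef_pos: [0.4344, 0.2462, 0.1269]
tool_rot: [2.885, 1.227, -0.005]
wrist_force: [-6.0, -14.9, 7.2]
gripper_width: 0.221
gripper_force: 40.0
```

{"method": "step_arm", "body": {
  "series": [
    [15,3.5,-2.5,0,0],
    [15,3.5,-2.5,0,0]
  ]
}}

```text
t: 6.27
eef_pos: [0.4346, 0.2474, 0.1268]
tool_rot: [2.88, 1.222, -0.011]
wrist_force: [-5.4, -20.0, 8.9]
gripper_width: 0.217
gripper_force: 40.6
```

It has gone firm: 20 N tangential and the knob has stalled. Letting go and rising.

{"method": "step_arm", "body": {
  "series": [
    [30,-1.5,1,0,0],
    [45,-1.5,1,0,0],
    [55,-1.5,1,0,0],
    [55,-1.5,1,0,0],
    [55,-1.5,1,0,0]
  ]
}}

```text
t: 6.68
eef_pos: [0.4359, 0.2515, 0.1275]
tool_rot: [-2.891, -1.229, -0.002]
wrist_force: [-0.1, -0.3, 0.0]
gripper_width: 0.643
gripper_force: 0.0
```

{"method": "step_arm", "body": {
  "series": [
    [55,0,0,-20,0],
    [55,0,0,-50,0],
    [55,0,0,-80,0],
    [55,0,0,-110,0],
    [55,0,0,-130,0]
  ]
}}

```text
t: 7.1
eef_pos: [0.4363, 0.2516, 0.2603]
tool_rot: [-2.891, -1.23, -0.006]
wrist_force: [0.1, 1.2, 0.9]
gripper_width: 0.643
gripper_force: 0.0
```

{"method": "step_arm", "body": {
  "series": [
    [55,-40,0,0,0],
    [55,-80,0,0,0],
    [55,-120,0,0,0],
    [55,-120,0,0,0]
  ]
}}

```text
t: 7.43
eef_pos: [0.3458, 0.1614, 0.2563]
tool_rot: [2.892, 1.227, -0.01]
wrist_force: [-1.0, 0.9, 0.1]
gripper_width: 0.645
gripper_force: 0.0
```

```bash
python3 - <<'E'
from h import *
s=sense();print(s["eef_pos"],s["wrist_force"])
im=save("top","pics/t3.png")[165:255,215:305,::-1]
im2=save("scene","pics/s3.png")[140:290,330:460,::-1]
print([(r["score"],(np.array(r["point"])*[640,400]).round()) for r in spot_point("knob","scene")])
cv2.imwrite("pics/f.png",np.hstack([cv2.resize(np.ascontiguousarray(i),(390,450),interpolation=2) for i in(im,im2)]))
E
```

```text
[0.34578811 0.16137054 0.25630087] [-1.04671426  0.87396303  0.08371494]
[(0.86, array([434., 174.])), (0.69, array([473., 228.]))]
```

View pics/f.png

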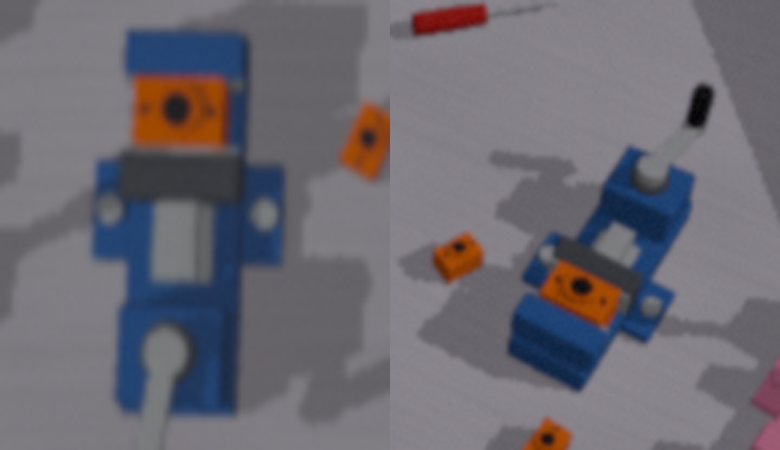

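The jaws are shut on the level bracket, and the arm is clear of everything.

```bash
python3 -c "
from plant import *
print(finish_job())"
```

```text
the job is handed in; nothing more can be done
None
```

I cranked the orange bracket's vise clockwise until it went firm, at about 20 N at the knob. I let go with the bracket clamped flat, never touched the other vise, and handed the job in at about 7.5 s; no verdict came back.

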